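# Put the spice jar away in the push-to-open cabinet

### The arm

A 7-joint arm with a two-finger parallel gripper is mounted at the origin on a cart in front of the work surface, level with it; the furniture and walls round the work are solid. World frame = base frame: x ahead of the robot, y to its left, z up, the work surface at z = 0. Lengths are in m, angles in rad, forces in N, time in s.
With the tool pointing down it reaches from about 0.425 to 0.925 m from the base axis. Payload 6.8 kg.
Tool frame: the origin (TCP) lies between the finger pads; the fingertips stand 14 mm ahead of it and the grasp point (between the pads) lies 5 mm behind it; z points along the fingers, y is the line along which they close (so a half turn about z gives the same grasp; the last joint's range is limited). The gripper opens to 85 mm and grips with 20 to 120 N. Pads are 22 mm wide; open, the fingers measure 114 mm over their backs; the gripper's body (76 mm by 85 mm) begins 54 mm behind the grasp point. The pads swing forward as they close: fully open they stand 13 mm farther back than shut.
Start: joints at [1.233, 0.477, 0.022, 1.555, -0.011, 1.109, -0.083], TCP at [0.154, -0.657, 0.245] pointing down, gripper open.
Joint ranges: [-2.96, 2.96], [-0.34, 2.1], [-1.41, 1.46], [0.24, 2.44], [-1.37, 4.51], [0.17, 1.92], [-2.96, 2.96]. Speed limits (rad/s): [2.39, 2.39, 3.14, 3.14, 3.14, 3.14, 3.14].

### API

Orientations are given as a rotation vector (axis times angle).
In Python, from bench import r, eyes, ticket gives the robot as it stands. The module is installed in compiled form; this text tells all that it offers.
- The arm moves only by the tool arm_command, never from a script. Its argument "plan" is text: rows parted by semicolons, each of 4 numbers parted by spaces: the shift along the tool's x, y, z in m, then the turn about the tool's z in degrees. In form: tx ty tz yaw; .... A call has 1 to 20 rows; each row shifts and turns the commanded pose from where the row before left it, along the tool's axes as they then stand; what a row does not reach is not made up. A row lasts 1/8 s, in which the tool goes at most 62.5 mm and 10.7 degrees, less where a joint would pass 70% of its speed; a pose out of reach is approached as far as the arm can. A call is refused whole if a number of a shift passes 0.0625 or a number of a turn 10.7, either way. A call with a gripper value outside its range is refused whole. "hand" is the closure, from -1 (fully open) to 1 (shut), set as the call begins (left out, the last holds). The fingers move at their own pace and stop on an object; "grip_force" is the grip in N (left out, the last holds). Time passes only in rows, so rows that do not move let the fingers close. It gives the time, the measured TCP pose, the force, the opening and the grip force at its end, in the units of the state.
- r.get_obs(): the state, without advancing time (a new reading comes with each control period).
- eyes.grab_frame(name): name is "scene" or "top"; returns (picture, depth): 480x640x3 uint8, red, green, blue; 480x640 float32, m along the optical axis (not along the pixel's ray), 0 where there is no reading.
- eyes.calibration(name): a dict with "fov_y" (degrees; the focal length in pixels is half the picture's height over the tangent of half this angle, whatever the lens; pixels are square), "cx", "cy" (the principal point, pixels), "origin" and "attitude" of the camera in the world. Camera axes: x right, y up, looking along -z (the intrinsics and any distortion apply to the point x, -y, -z); pixel columns grow to the right and rows downward; lengths in m; the calibration is good to about 2 mm. A picture is of the moment at which its call begins. calibration takes no time and is no camera call.
- ticket.hand_in(): hands the job in; it is judged then, once.
The state is a dict: "clock": time; "joints": joint angles; "qvel": joint speeds; "tau": joint torques, N m; "tcp_pos": TCP position; "orientation": TCP orientation; "contact_force": force on the tool from outside, world axes, zero at the start; "moment": the same for the moment, N m; "grip_width": finger opening in m; "gripper_force": force on a finger pad.
Only numpy, scipy, OpenCV 4.12 (cv2) and the standard library are available. Lean on these libraries where they do the work, as an engineer would, in place of code of your own. Each camera call takes 0.05 s, during which the arm holds its last target. There are 200 camera calls.

### The job

Press the latch pad on top of the little spice cabinet so that its hidden drawer springs out, and stand the tall dark-capped spice jar upright in the drawer. Then push the drawer fully home until it latches and stays shut. Do not tip the jar over, and leave the salt shaker and the salt packet where they are.

Things in the scene. Friction and masses are not known exactly. Their poses are not given: they have to be found in the camera images.
- cabinet: Fixed handleless grey cabinet with a pale wooden front, 200 deep, 170 wide, 140 mm high, on the worktop. Origin: middle of the lower front edge of the closed drawer front, at worktop height. x points from the front into the cabinet, y to the left when looking along x, z up. The drawer comes out along -x. The grey carcass begins 20 mm behind the origin.
- latch_top (a point): Centre of the top face of the steel latch pad (32 mm in cabinet x by 70 mm in cabinet y) in a low steel collar on the cabinet's top, 48 mm behind the front; at rest 152 mm above the worktop.
- latch (a joint): Travel of the latch pad straight down, m: 0 at rest, 0.009 fully down. Sprung: about 2.5 N to start and 5 N fully down. The drawer is released at 0.004 to 0.007; the pad comes up again by itself.
- drawer (a joint): How far the drawer is out, m: 0 shut and latched, 0.130 fully out. A spring pushes it out, 6 N shut, 3 N out; once released it runs fully out within about 1 s. To shut it, push its front about 3 mm past 0 (stop at -0.008), up to about 12 N, so that the catch snaps; then it stays at 0. Not caught, it springs out again.
- drawer_front (a point): Point on the outer face of the drawer's front, in its middle, 70 mm above the worktop; moves with the drawer, axes as the cabinet's. The front is a flat panel without a handle, 170 wide, 12 mm thick, from 4 to 140 mm above the worktop.
- drawer_place (a point): On the drawer's floor, middle of the part open from above when fully out: 13 mm above the worktop, 88 mm behind the front's outer face; moves with it, axes as the cabinet's. Floor 142 mm wide between 50 mm high walls, reaching 76 mm to the front, 79 mm to the back (cabinet's top covers it from 62 mm on). A 36 mm wide strike sticks out 26 mm behind the front's top middle. Inside height 118 mm.
- spice_jar: The spice jar: clear round jar with a printed label and a dark screw cap, 44 mm in diameter, 105 mm high, 110 g, standing upright on the worktop. Origin: centre of its underside, z up. Wall cupboards with bar handles hang over the back of the worktop: above 0.43 m keep the arm short of x = 0.57 m.
- mill: Bystander: clear round salt shaker with a grey domed top, 44 mm in diameter, 90 mm high, upright. Origin: centre of its underside.
- salt_box: Bystander: upright cardboard salt packet, white, red and blue, 39 x 59 mm and 92 mm high. Origin: centre of its underside.
There are look-alikes about, which are no part of the job. Leave any green or yellow look-alike of the spice_jar alone.

How it is judged:
By the outcome, as a careful person would: the job done as asked, in the order asked, and still so for the second after the job is handed in, with the robot touching nothing.
It also fails if it takes over 72 s, if anything falls off the work surface, if the arm or the gripper's body presses on something with over 40 N, if the wrist force passes 120 N, or if a joint passes its speed limit or range.

## Working session

There is one attempt and no reset: what is moved stays moved. The work goes in short steps, Python scripts to look and compute and a tool call to move; the robot and the scene stay as the last step left them, time stands still between calls to the robot, and variables do not carry over. Pictures are saved under pics/ and viewed, at most 10 in all, crops included, and the job is handed in when it is done.

Besides the shell and the picture viewer there is one more tool, called after "Call:" by a JSON object that holds its "name" and its "arguments". arm_command: Moves the arm, as the interface text tells. Its arguments: {"type":"object","properties":{"plan":{"type":"string"},"hand":{"type":"number"},"grip_force":{"type":"number"}},"required":["plan"]}

```bash
mkdir -p pics; cat > h.py <<'E'
import numpy as np, cv2
from bench import r, eyes, ticket
from scipy.spatial.transform import Rotation as R
def grab(n,tag):
    p,d=eyes.grab_frame(n); cv2.imwrite(f'pics/{tag}.png',p[:,:,::-1]); np.savez(f'{tag}.npz',p=p,d=d); return p,d
E
python3 - <<'E'
from h import *
for n in('scene','top'):
    print(eyes.calibration(n)); p,d=grab(n,n); print((d>0).mean(),np.median(d))
print(r.get_obs())
E
```

```text
{'fov_y': 45.267191076264645, 'cx': 309.94267043216536, 'cy': 245.22710023674483, 'origin': array([ 0.53624175, -0.67865565,  1.24071179]), 'attitude': array([0.55615539, 0.05229692, 0.12684781])}
0.9959505208333334 1.3405013
{'fov_y': 49.76011486414966, 'cx': 317.289139840042, 'cy': 240.29943573002498, 'origin': array([0.31045465, 0.02313189, 1.26689901]), 'attitude': array([ 0.07450925, -0.0990193 , -1.54327252])}
0.996005859375 1.2866373
{'clock': 0.1, 'joints': array([ 1.23292108,  0.47775322,  0.02237345,  1.55633537, -0.01151758,
        1.10929617, -0.08309216]), 'qvel': array([-0.00033607, -0.00138408,  0.00038769, -0.00313496,  0.00012917,
       -0.00082963,  0.00030476]), 'tau': array([ 3.29692208e-03, -5.97762144e+01,  1.61303803e+00, -2.81957334e+01,
        1.27452443e-02,  4.99940623e-03,  2.62388255e-05]), 'tcp_pos': array([ 0.15360036, -0.65677473,  0.24440679]), 'orientation': array([-3.11925978e+00, -3.59938095e-01,  4.86297422e-04]), 'contact_force': array([ 0.35494205, -0.22236863,  0.53203794]), 'moment': array([-0.02739133,  0.02200516,  0.003541  ]), 'gripper_force': 0.0, 'grip_width': 0.08525490189355356}
```

View pics/scene.png

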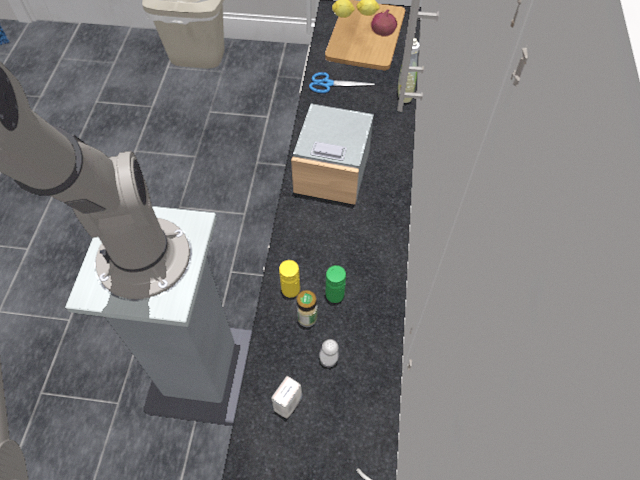

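View pics/top.png

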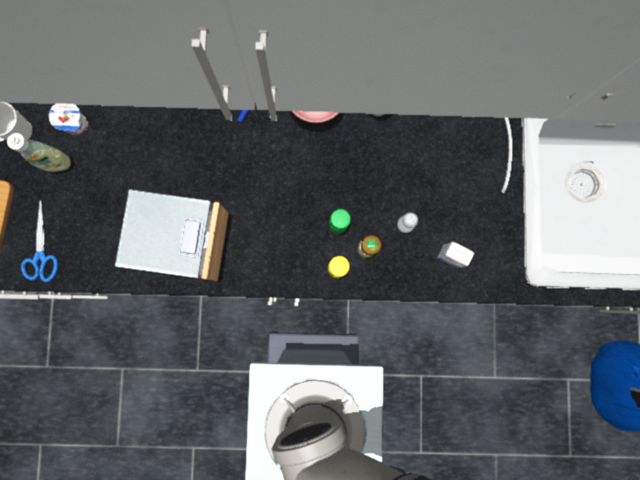

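Scene view: the cabinet is at (333,150), with its wooden front facing the robot's right and its pad at (328,150). The cylinders are yellow (289,279), green (335,285), the dark/brown-capped jar with a printed label (307,308), and the grey-domed shaker (330,352). The salt packet is at (287,398). The brown-capped labelled jar fits the description. I'll confirm with a crop and measure.

```bash
cat >> h.py <<'E'
def ray(n,u,v):
    c=eyes.calibration(n); f=240/np.tan(np.radians(c['fov_y']/2)); M=R.from_rotvec(c['attitude']).as_matrix()
    k=np.stack([(np.asarray(u)-c['cx'])/f,-(np.asarray(v)-c['cy'])/f,-np.ones(np.shape(u))],-1)
    return c['origin'],k@M.T
def onz(n,u,v,z):
    o,k=ray(n,np.asarray(u,float),np.asarray(v,float)); return o+k*((z-o[2])/k[...,2])[...,None]
def cloud(n,d):
    v,u=np.mgrid[:480,:640]; o,k=ray(n,u.astype(float),v.astype(float)); return o+k*d[...,None]
E
python3 - <<'E'
from h import *
np.set_printoptions(precision=4,suppress=True)
A=[]
for n in('scene','top'):
    z=np.load(n+'.npz'); p,d=z['p'],z['d']; P=cloud(n,d)
    hsv=cv2.cvtColor(p,cv2.COLOR_RGB2HSV)
    W=P[...,2]
    sl={'scene':(slice(240,430),slice(255,360)),'top':(slice(190,290),slice(310,490))}[n]
    m=np.zeros(W.shape,np.uint8); m[sl]=((W[sl]>0.03)&(d[sl]>0))
    nn,l,s,c=cv2.connectedComponentsWithStats(m)
    print(n,'table z',np.median(W[sl][W[sl]<0.02]))
    for i in range(1,nn):
        if s[i,4]<40: continue
        Q=P[l==i]; zt=np.percentile(Q[:,2],95); T=Q[Q[:,2]>zt-0.008]
        print(c[i].round(),s[i,4],'ztop',zt,'top mid',(T.min(0)+T.max(0))/2,'ext',np.ptp(T,axis=0),'med rgb',np.median(p[l==i],0))
    # cabinet top
    m2=((W>0.130)&(W<0.146)&(P[...,1]>0.2)&(P[...,1]<0.7)&(P[...,0]>0.3)&(P[...,0]<0.8)).astype(np.uint8)
    nn,l,s,c=cv2.connectedComponentsWithStats(m2); i=1+np.argmax(s[1:,4])
    Q=P[l==i]; rc=cv2.minAreaRect((Q[:,:2]*1000).astype(np.float32)); print('cab',rc,cv2.boxPoints(rc).tolist(),np.median(Q[:,2]))
    m3=(W>0.147)&(W<0.16)&(cv2.dilate((l==i).astype(np.uint8),np.ones((25,25)))>0)
    Q=P[m3]; print('pad',m3.sum(),cv2.minAreaRect((Q[:,:2]*1000).astype(np.float32)),np.median(Q,0))
    s=(slice(240,430),slice(255,360)) if n=='scene' else (slice(190,290),slice(310,490))
    A.append(cv2.resize(p[s],(400,600) if n=='scene' else (400,220),interpolation=cv2.INTER_CUBIC))
B=np.vstack([A[1],np.zeros((380,400,3),np.uint8)])
cv2.imwrite('pics/crop.png',np.hstack([A[0],B])[:,:,::-1])
E
```

```text
scene table z -0.002275159201147625
[289. 276.] 532 ztop 0.10637876479833483 top mid [ 0.3827 -0.0452  0.1037] ext [0.0423 0.0421 0.0107] med rgb [190.5 170.   61. ]
[335. 281.] 539 ztop 0.10564963946549222 top mid [ 0.4903 -0.0462  0.1036] ext [0.0418 0.0457 0.0113] med rgb [ 56. 131.  75.]
[306. 306.] 536 ztop 0.10610123628277057 top mid [ 0.4332 -0.1174  0.1047] ext [0.0424 0.0436 0.013 ] med rgb [140.  136.   81.5]
[329. 352.] 364 ztop 0.08774278651205271 top mid [ 0.4974 -0.2122  0.0854] ext [0.029  0.0314 0.0112] med rgb [178. 177. 177.]
[286. 396.] 719 ztop 0.09200467480616983 top mid [ 0.419  -0.3204  0.0899] ext [0.0529 0.0631 0.0116] med rgb [241. 231. 229.]
cab ((440.2845153808594, 333.6318054199219), (209.14669799804688, 170.84161376953125), 83.8145751953125) [[344.0935974121094, 238.87103271484375], [513.9406127929688, 220.46343994140625], [536.4754638671875, 428.392578125], [366.62841796875, 446.8001708984375]] 0.1374237717283746
pad 232 ((435.2201843261719, 280.03857421875), (36.79214859008789, 69.58366394042969), 84.57599639892578) [0.4354 0.2798 0.1498]
top table z 0
[... 371 characters left out ...]
.0109] med rgb [138. 128.  58.]
[456. 255.] 560 ztop 0.09406944778092144 top mid [ 0.4199 -0.3198  0.0918] ext [0.0519 0.0609 0.0114] med rgb [253. 251. 250.]
[338. 267.] 334 ztop 0.10929527812084475 top mid [ 0.3833 -0.0437  0.1072] ext [0.0411 0.0406 0.0113] med rgb [255. 255. 117.]
cab ((443.0965270996094, 345.23736572265625), (183.14112854003906, 170.32009887695312), 83.43962097167969) [[348.03216552734375, 263.9959716796875], [517.2369995117188, 244.53684997558594], [538.160888671875, 426.478759765625], [368.9560546875, 445.9378662109375]] 0.1402309327519684
pad 487 ((447.4303894042969, 331.1490478515625), (147.55081176757812, 85.7884292602539), 75.71714782714844) [0.4352 0.2819 0.152 ]
```

View pics/crop.png

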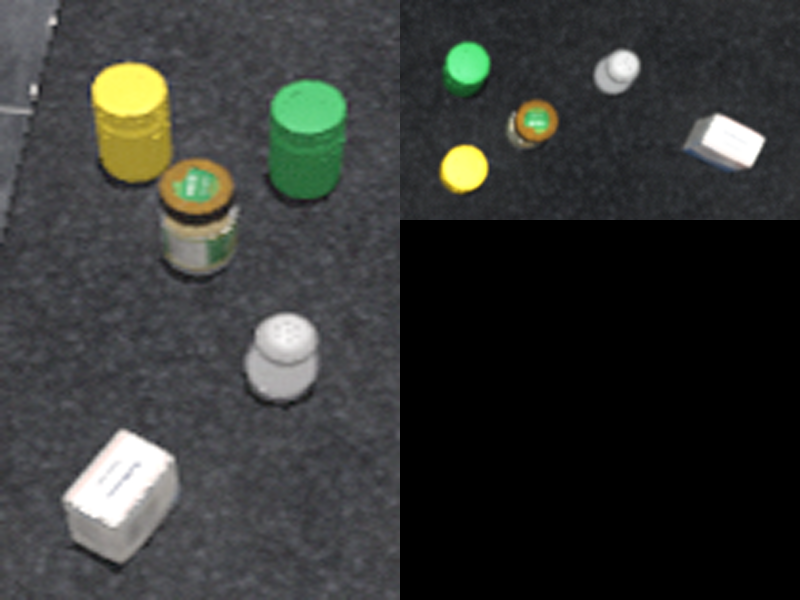

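The crop confirms it: the brown-capped labelled jar (scene 307,308), at about (0.433, -0.116) and 0.105 high. Cabinet yaw is about 83.6° and the pad centre about (0.435, 0.281, 0.152), which matches the sizes given. I'll close the fingers, turn the tool so its x lies along cabinet x, and go to the latch.

Call:
{"name": "arm_command", "arguments": {"plan": "0 0 0 -10;0 0 0 -10;0 0 0 -10;0 0 0 -10;0 0 0 -10;0 0 0 -10;0 0 0 -10;0.042 0.027 0 0;0.042 0.027 0 0;0.042 0.027 0 0;0.042 0.027 0 0;0.042 0.027 0 0;0.042 0.027 0 0;0.042 0.027 0 0;0.042 0.027 0 0;0.042 0.027 0 0;0.042 0.027 0 0;0 0 0 0", "hand": 1, "grip_force": 20}}

```text
clock: 2.35
tcp_pos: [0.4744, -0.2679, 0.2453]
orientation: [-2.341, -2.094, -0.003]
contact_force: [0.1, 0.3, 1.0]
grip_width: -0.0001
gripper_force: 0.0
```

Call:
{"name": "arm_command", "arguments": {"plan": "0.045 -0.0083 0 0;0.045 -0.0083 0 0;0.045 -0.0083 0 0;0.045 -0.0083 0 0;0.045 -0.0083 0 0;0.045 -0.0083 0 0;0.045 -0.0083 0 0;0.045 -0.0083 0 0;0.045 -0.0083 0 0;0.045 -0.0083 0 0;0.045 -0.0083 0 0;0.046 -0.0087 0 0;0 0 0.03 0;0 0 0.03 0;0 0 0 0;0 0 0 0"}}

```text
clock: 4.35
tcp_pos: [0.4376, 0.2764, 0.1861]
orientation: [2.351, 2.084, 0.001]
contact_force: [0.1, -0.2, 0.6]
grip_width: -0.0004
gripper_force: 0.0
```

Call:
{"name": "arm_command", "arguments": {"plan": "0.004 -0.002 0.01 0;0 0 0.008 0;0 0 0.005 0;0 0 0.003 0;0 0 0.002 0;0 0 0 0;0 0 0 0"}}

```text
clock: 5.22
tcp_pos: [0.4355, 0.2812, 0.1576]
orientation: [-2.35, -2.085, -0.001]
contact_force: [-0.8, 0.6, 4.1]
grip_width: 0.0002
gripper_force: 2.0
```

```bash
cat > dr.py <<'E'
from h import *
np.set_printoptions(precision=4,suppress=True)
def front(tag):
    p,d=grab('scene',tag); P=cloud('scene',d)
    cx=np.array([.1115,.9938]); cy=np.array([-.9938,.1115]); o=np.array([.4299,.2333])
    q=P[...,:2]-o; X=q@cx; Y=q@cy
    m=(abs(Y)<.075)&(X>-.17)&(X<.03)&(P[...,2]>.04)&(P[...,2]<.12)
    print('front face hist',[(round(b,3),int(a)) for a,b in zip(*np.histogram(X[m],np.arange(-.17,.031,.01)))])
    m=(abs(Y)<.1)&(X>-.2)&(X<.03)&(P[...,2]>.128)&(P[...,2]<.146)
    print('front top hist',[(round(b,3),int(a)) for a,b in zip(*np.histogram(X[m],np.arange(-.2,.031,.01)))])
    return X,Y,P
E
python3 -c "
from dr import *
front('s2')"
```

```text
front face hist [(np.float64(-0.17), 0), (np.float64(-0.16), 0), (np.float64(-0.15), 0), (np.float64(-0.14), 0), (np.float64(-0.13), 0), (np.float64(-0.12), 0), (np.float64(-0.11), 0), (np.float64(-0.1), 85), (np.float64(-0.09), 1021), (np.float64(-0.08), 0), (np.float64(-0.07), 0), (np.float64(-0.06), 0), (np.float64(-0.05), 1), (np.float64(-0.04), 0), (np.float64(-0.03), 0), (np.float64(-0.02), 1), (np.float64(-0.01), 13), (np.float64(0.0), 11), (np.float64(0.01), 7), (np.float64(0.02), 13)]
front top hist [(np.float64(-0.2), 0), (np.float64(-0.19), 0), (np.float64(-0.18), 0), (np.float64(-0.17), 0), (np.float64(-0.16), 0), (np.float64(-0.15), 0), (np.float64(-0.14), 0), (np.float64(-0.13), 0), (np.float64(-0.12), 0), (np.float64(-0.11), 0), (np.float64(-0.1), 23), (np.float64(-0.09), 319), (np.float64(-0.08), 66), (np.float64(-0.07), 9), (np.float64(-0.06), 3), (np.float64(-0.05), 0), (np.float64(-0.04), 0), (np.float64(-0.03), 0), (np.float64(-0.02), 0), (np.float64(-0.01), 0), (np.float64(0.0), 0), (np.float64(0.01), 24), (np.float64(0.02), 296)]
```

Call:
{"name": "arm_command", "arguments": {"plan": "0 0 -0.03 0;0 0 -0.05 0;-0.044 0.0047 0 0;-0.044 0.0047 0 0;-0.044 0.0047 0 0;-0.044 0.0047 0 0;-0.044 0.0047 0 0;-0.044 0.0047 0 0;-0.044 0.0047 0 0;-0.044 0.0047 0 0;-0.044 0.0047 0 0;0 0 0 0;0 0 0 0", "hand": -1}}

```text
clock: 6.9
tcp_pos: [0.4299, -0.1169, 0.237]
orientation: [-2.349, -2.084, 0.001]
contact_force: [0.2, 1.1, 0.4]
grip_width: 0.0855
gripper_force: 0.0
```

```bash
python3 -c "
from dr import *
X,Y,P=front('s3')
m=(abs(Y)<.12)&(X>-.16)&(X<-.1)&(P[...,2]>.132)&(P[...,2]<.148)
Q=P[m][:,:2]*1000;rc=cv2.minAreaRect(Q.astype(np.float32));print(rc)
m=(abs(Y)<.075)&(X>-.16)&(X<-.1)&(P[...,2]>.04)&(P[...,2]<.12)
print(np.median(X[m]),np.polyfit(Y[m],X[m],1),m.sum())
p=cv2.resize(np.load('s3.npz')['p'][80:380,230:430],(400,600));cv2.imwrite('pics/c3.png',p[:,:,::-1])"
```

```text
front face hist [(np.float64(-0.17), 0), (np.float64(-0.16), 0), (np.float64(-0.15), 0), (np.float64(-0.14), 45), (np.float64(-0.13), 310), (np.float64(-0.12), 0), (np.float64(-0.11), 0), (np.float64(-0.1), 0), (np.float64(-0.09), 0), (np.float64(-0.08), 0), (np.float64(-0.07), 0), (np.float64(-0.06), 4), (np.float64(-0.05), 7), (np.float64(-0.04), 7), (np.float64(-0.03), 6), (np.float64(-0.02), 8), (np.float64(-0.01), 6), (np.float64(0.0), 6), (np.float64(0.01), 5), (np.float64(0.02), 7)]
front top hist [(np.float64(-0.2), 0), (np.float64(-0.19), 0), (np.float64(-0.18), 0), (np.float64(-0.17), 0), (np.float64(-0.16), 0), (np.float64(-0.15), 0), (np.float64(-0.14), 5), (np.float64(-0.13), 118), (np.float64(-0.12), 25), (np.float64(-0.11), 0), (np.float64(-0.1), 0), (np.float64(-0.09), 0), (np.float64(-0.08), 0), (np.float64(-0.07), 0), (np.float64(-0.06), 0), (np.float64(-0.05), 0), (np.float64(-0.04), 0), (np.float64(-0.03), 0), (np.float64(-0.02), 0), (np.float64(-0.01), 0), (np.float64(0.0), 0), (np.float64(0.01), 13), (np.float64(0.02), 127)]
((469.5211486816406, 105.10244750976562), (16.056123733520508, 60.39022445678711), 81.45092010498047)
-0.12811117166416308 [-0.0029 -0.1283] 355
```

View pics/c3.png

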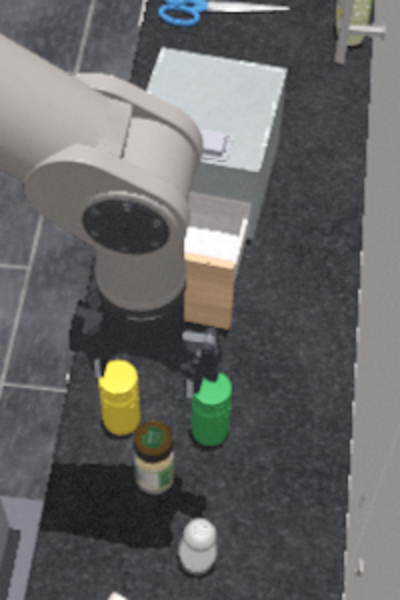

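The drawer is fully out (front measured 0.128 out), and the jar (crop 155,455) stands free between the yellow and green look-alikes. Next I descend on the jar.

Call:
{"name": "arm_command", "arguments": {"plan": "0.001 0.003 0.02 0;0 0 0.03 0;0 0 0.03 0;0 0 0.03 0;0 0 0.025 0;0 0 0.02 0;0 0 0.01 0;0 0 0 0;0 0 0 0"}}

```text
clock: 8.07
tcp_pos: [0.434, -0.1165, 0.073]
orientation: [2.349, 2.085, 0.001]
contact_force: [0.6, -0.2, 0.1]
grip_width: 0.0854
gripper_force: 0.0
```

Call:
{"name": "arm_command", "arguments": {"plan": "0 0 0 0;0 0 0 0;0 0 0 0;0 0 0 0;0 0 0 0;0 0 0 0;0 0 0 0;0 0 0 0", "hand": 1, "grip_force": 30}}

```text
clock: 9.07
tcp_pos: [0.4335, -0.1168, 0.0727]
orientation: [2.35, 2.085, -0.0]
contact_force: [-0.5, -1.0, 5.5]
grip_width: 0.0431
gripper_force: 29.8
```

Call:
{"name": "arm_command", "arguments": {"plan": "0 0 -0.01 0;0 0 -0.02 0;0 0 -0.03 0;0 0 -0.03 0;0 0 -0.03 0;0 0 -0.03 0;0 0 -0.02 0;0.02 -0.003 0 0;0.035 -0.0048 0 0;0.035 -0.0048 0 0;0.035 -0.0048 0 0;0.035 -0.0048 0 0;0.035 -0.0048 0 0;0.035 -0.0048 0 0;0.035 -0.0048 0 0;0.025 -0.0035 0 0;0.017 -0.0025 0 0;0 0 0 0;0 0 0 0;0 0 0 0"}}

```text
clock: 11.58
tcp_pos: [0.4277, 0.192, 0.2423]
orientation: [2.351, 2.083, -0.001]
contact_force: [-0.0, -0.8, -1.1]
grip_width: 0.0438
gripper_force: 30.8
```

```bash
python3 -c "
from h import *
p,d=grab('scene','s4');q,d=grab('top','t4')
a=cv2.resize(p[80:280,250:400],(390,520));b=cv2.resize(q[160:320,180:300],(390,520));cv2.imwrite('pics/c4.png',np.hstack([a,b])[:,:,::-1])"
```

```text
(no output)
```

View pics/c4.png

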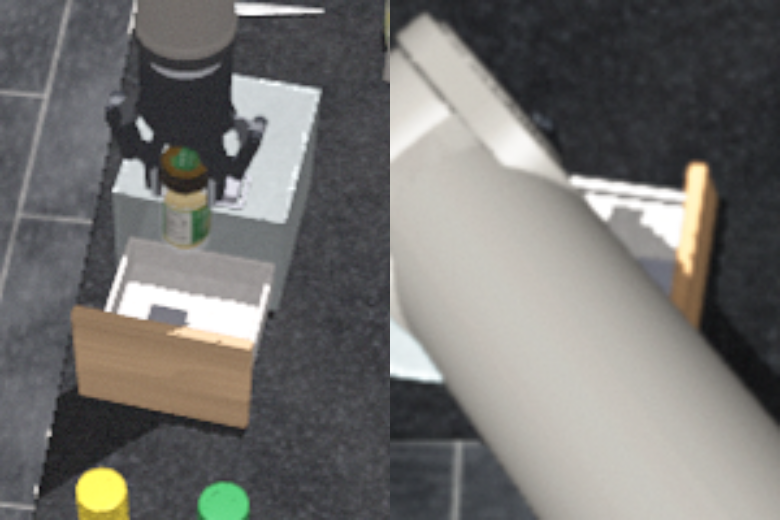

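The jar is held upright above the open, empty drawer. I'll lower it in.

Call:
{"name": "arm_command", "arguments": {"plan": "0.0015 -0.0025 0.01 0;0 0 0.025 0;0 0 0.03 0;0 0 0.03 0;0 0 0.025 0;0 0 0.015 0;0 0 0.01 0;0 0 0.006 0;0 0 0.003 0;0 0 0 0;0 0 0 0"}}

```text
clock: 13.05
tcp_pos: [0.4256, 0.1951, 0.0887]
orientation: [2.35, 2.085, 0.001]
contact_force: [0.0, 0.4, -1.8]
grip_width: 0.0432
gripper_force: 30.8
```

Call:
{"name": "arm_command", "arguments": {"plan": "0 0 0.0015 0;0 0 0.001 0;0 0 0.001 0;0 0 0 0;0 0 0 0"}}

```text
clock: 13.68
tcp_pos: [0.4255, 0.1952, 0.0857]
orientation: [2.349, 2.085, 0.001]
contact_force: [-2.6, -2.0, 10.9]
grip_width: 0.0431
gripper_force: 31.7
```

Call:
{"name": "arm_command", "arguments": {"plan": "0 0 -0.0007 0;0 0 0 0;0 0 0 0"}}

```text
clock: 14.05
tcp_pos: [0.4255, 0.1951, 0.0857]
orientation: [2.35, 2.085, 0.0]
contact_force: [-0.9, -1.5, 4.8]
grip_width: 0.0433
gripper_force: 31.1
```

Call:
{"name": "arm_command", "arguments": {"plan": "0 0 0 0;0 0 0 0;0 0 0 0;0 0 0 0;0 0 0 0;0 0 0 0;0 0 -0.01 0;0 0 -0.03 0;0 0 -0.04 0;0 0 -0.05 0;0 0 -0.05 0;0 0 0 0;0 0 0 0", "hand": -1}}

```text
clock: 15.68
tcp_pos: [0.425, 0.1947, 0.2655]
orientation: [2.35, 2.085, -0.0]
contact_force: [0.5, 1.0, -0.0]
grip_width: 0.0853
gripper_force: 0.0
```

Call:
{"name": "arm_command", "arguments": {"plan": "-0.03 0.006 0 0;-0.04 0.007 0 0;-0.04 0.007 0 0;-0.027 0.006 0 0;0 0 0.02 0;0 0 0.035 0;0 0 0.04 0;0 0 0.035 0;0 0 0.02 0;0 0 0.01 0;0 0 0 0;0 0 0 0", "hand": 1}}

```text
clock: 17.18
tcp_pos: [0.4352, 0.056, 0.106]
orientation: [2.349, 2.085, 0.001]
contact_force: [0.4, -0.0, -0.1]
grip_width: 0.0002
gripper_force: 0.0
```

```bash
python3 -c "
from h import *
p,d=grab('scene','s5');q,d=grab('top','t5')
a=cv2.resize(p[80:280,250:400],(390,520));b=cv2.resize(q[160:320,180:300],(390,520));cv2.imwrite('pics/c5.png',np.hstack([a,b])[:,:,::-1])"
```

```text
(no output)
```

View pics/c5.png

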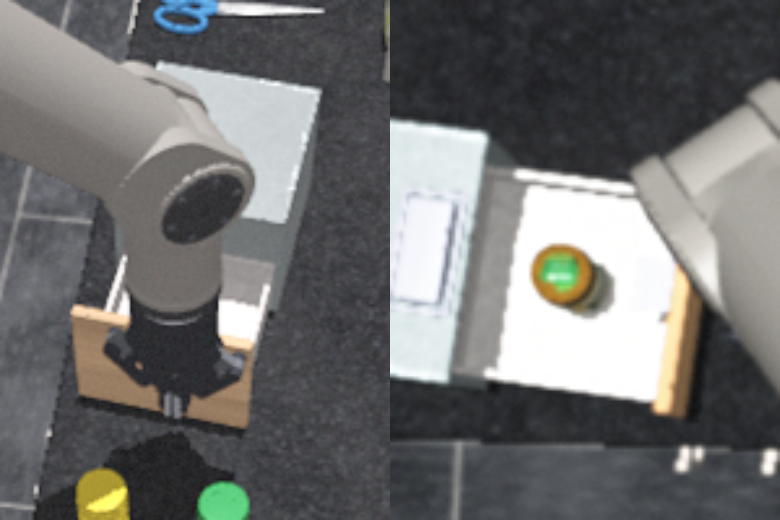

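The jar stands upright mid-drawer and the closed fingers are in front of the panel. I'll push gently, slowly enough not to rock the jar.

Call:
{"name": "arm_command", "arguments": {"plan": "0.012 0 0 0;0.01 0 0 0;0.006 0 0 0;0.004 0 0 0;0.004 0 0 0;0.004 0 0 0;0.005 0 0 0;0.006 0 0 0;0.008 0 0 0;0.009 0 0 0;0.01 0 0 0;0.01 0 0 0;0.01 0 0 0;0.01 0 0 0;0.01 0 0 0;0.01 0 0 0;0.008 0 0 0;0.006 0 0 0;0.004 0 0 0;0 0 0 0"}}

```text
clock: 19.77
tcp_pos: [0.4516, 0.2007, 0.1051]
orientation: [-2.35, -2.085, 0.003]
contact_force: [-0.7, -5.0, 1.1]
grip_width: 0.0001
gripper_force: 0.0
```

```bash
python3 -c "
from dr import *
front('s6')"
```

```text
front face hist [(np.float64(-0.17), 0), (np.float64(-0.16), 0), (np.float64(-0.15), 0), (np.float64(-0.14), 0), (np.float64(-0.13), 0), (np.float64(-0.12), 0), (np.float64(-0.11), 0), (np.float64(-0.1), 0), (np.float64(-0.09), 0), (np.float64(-0.08), 0), (np.float64(-0.07), 0), (np.float64(-0.06), 0), (np.float64(-0.05), 38), (np.float64(-0.04), 32), (np.float64(-0.03), 89), (np.float64(-0.02), 784), (np.float64(-0.01), 0), (np.float64(0.0), 0), (np.float64(0.01), 0), (np.float64(0.02), 0)]
front top hist [(np.float64(-0.2), 0), (np.float64(-0.19), 0), (np.float64(-0.18), 0), (np.float64(-0.17), 0), (np.float64(-0.16), 0), (np.float64(-0.15), 0), (np.float64(-0.14), 0), (np.float64(-0.13), 0), (np.float64(-0.12), 0), (np.float64(-0.11), 0), (np.float64(-0.1), 0), (np.float64(-0.09), 0), (np.float64(-0.08), 0), (np.float64(-0.07), 0), (np.float64(-0.06), 0), (np.float64(-0.05), 73), (np.float64(-0.04), 46), (np.float64(-0.03), 35), (np.float64(-0.02), 92), (np.float64(-0.01), 20), (np.float64(0.0), 0), (np.float64(0.01), 9), (np.float64(0.02), 121)]
```

Call:
{"name": "arm_command", "arguments": {"plan": "0.003 0 0 0;0.004 0 0 0;0.004 0 0 0;0.004 0 0 0;0.003 0 0 0;0.002 0 0 0;0.002 0 0 0;0.001 0 0 0;0 0 0 0"}}

```text
clock: 20.95
tcp_pos: [0.4541, 0.2223, 0.1046]
orientation: [2.35, 2.084, -0.005]
contact_force: [-0.4, -6.3, -2.0]
grip_width: -0.0002
gripper_force: 0.0
```

Call:
{"name": "arm_command", "arguments": {"plan": "0.001 0 0 0;0.001 0 0 0;0.001 0 0 0;0.001 0 0 0;0 0 0 0;0 0 0 0"}}

```text
clock: 21.7
tcp_pos: [0.4546, 0.2263, 0.1046]
orientation: [2.35, 2.084, -0.005]
contact_force: [-0.1, -6.3, -2.4]
grip_width: -0.0001
gripper_force: 0.0
```

Call:
{"name": "arm_command", "arguments": {"plan": "0.001 0 0 0;0.001 0 0 0;0.001 0 0 0;0 0 0 0;0 0 0 0"}}

```text
clock: 22.32
tcp_pos: [0.4548, 0.2278, 0.1045]
orientation: [2.35, 2.082, -0.009]
contact_force: [-1.2, -10.4, 1.9]
grip_width: -0.0001
gripper_force: 0.0
```

Call:
{"name": "arm_command", "arguments": {"plan": "0.001 0 0 0;0.001 0 0 0;0 0 0 0;0 0 0 0"}}

```text
clock: 22.82
tcp_pos: [0.4547, 0.2278, 0.1043]
orientation: [2.349, 2.08, -0.014]
contact_force: [-3.3, -15.3, 5.8]
grip_width: -0.0004
gripper_force: 0.0
```

Call:
{"name": "arm_command", "arguments": {"plan": "-0.003 0 0 0;-0.003 0 0 0;-0.003 0 0 0;-0.004 0 0 0;-0.004 0 0 0;0 0 0 0"}}

```text
clock: 23.58
tcp_pos: [0.4542, 0.2166, 0.1059]
orientation: [-2.349, -2.085, -0.003]
contact_force: [-0.1, 1.4, 0.7]
grip_width: 0.0004
gripper_force: 0.0
```

```bash
python3 -c "
from dr import *
front('s7')" | cut -c 500-
```

```text
p.float64(0.0), 84), (np.float64(0.01), 22), (np.float64(0.02), 70)]
```

No force on the fingers any more, so the drawer stays put. I'll back away and check.

Call:
{"name": "arm_command", "arguments": {"plan": "-0.01 0 0 0;-0.03 0 0 0;-0.04 0 0 0;0 0 -0.05 0;0 0 -0.06 0;-0.05 0.015 0 0;-0.05 0.015 0 0;-0.05 0.015 0 0;-0.05 0.015 0 0;-0.05 0.01 0 0;-0.05 0 0 0;0 0 0 0;0 0 0 0"}}

```text
clock: 25.25
tcp_pos: [0.478, -0.1695, 0.2154]
orientation: [-2.35, -2.085, -0.001]
contact_force: [-0.2, 0.3, 0.5]
grip_width: -0.0001
gripper_force: 0.0
```

```bash
python3 -c "
from dr import *
X,Y,P=front('s8')
m=(abs(Y)<.075)&(X>-.16)&(X<.015)&(P[...,2]>.04)&(P[...,2]<.12);print('FRONT',np.median(X[m]),m.sum())
p=np.load('s8.npz')['p'];q,d=grab('top','t8')
a=cv2.resize(p[80:430,240:420],(300,583));b=cv2.resize(q[160:320,100:500],(490,196));b=np.vstack([b,np.zeros((387,490,3),np.uint8)]);cv2.imwrite('pics/c8.png',np.hstack([a,b])[:,:,::-1])" | grep FRONT
```

```text
FRONT 0.002267511041862376 5
```

View pics/c8.png

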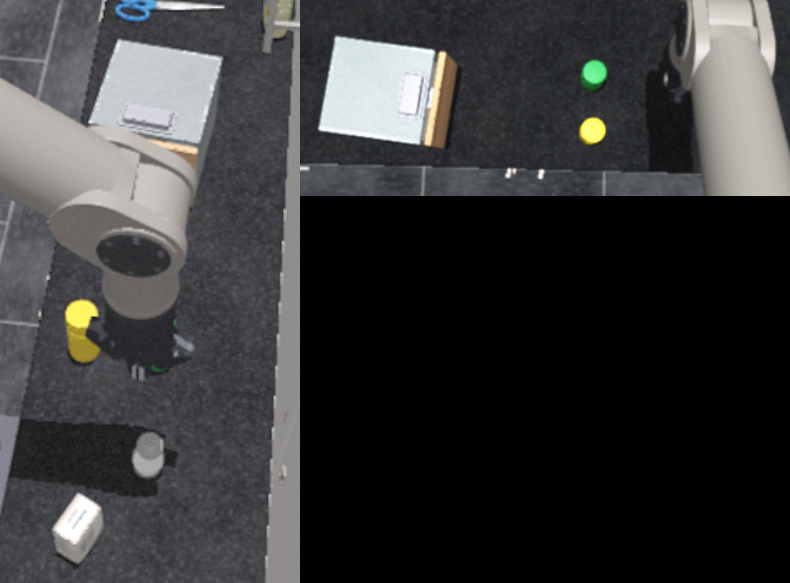

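The drawer front is flush with the cabinet in the top view (crop 440,100), the shaker and packet are where they were, and the robot touches nothing. I'll hand it in.

```bash
python3 -c "
from h import *
print(ticket.hand_in())"
```

```text
the job is handed in; nothing more can be done
None
```

I pressed the latch, stood the dark-capped jar in the drawer (upright when last seen, just before closing), and pushed the drawer shut, where it stayed; the job is handed in at about 25 s, with the shaker and packet left where they were.

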